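# Cull the rocking bridge plate

### The arm

A 6-joint arm with a two-finger parallel gripper is mounted at the origin on the work surface. World frame = base frame: x ahead of the robot, y to its left, z up, the work surface at z = 0. Lengths are in m, angles in rad, forces in N, time in s.
With the tool pointing down it reaches from about 0.35 to 0.975 m from the base axis. Payload 4.9 kg.
Tool frame: the origin (TCP) lies midway between the tips of the shut fingers; the grasp point (between the pads) lies 19 mm behind it; y points along the fingers, z is the direction in which the jaws open and shut, and the axes are right-handed (so a half turn about y gives the same grasp; the last joint's range is limited). The gripper opens to 85 mm and grips with 20 to 120 N. Pads are 22 mm wide; open, the fingers measure 114 mm over their backs; the gripper's body (76 mm by 85 mm) begins 54 mm behind the grasp point. The pads swing forward as they close: fully open they stand 13 mm farther back than shut.
Start: joints at [-1.281, 0.053, 1.613, -0, 1.476, -0.119], TCP at [0.248, -0.573, 0.231] pointing down, gripper open.
Joint ranges: [-3.01, 3.01], [-1.01, 2.22], [0.06, 2.58], [-1.02, 4.17], [0.09, 2.62], [-3.14, 3.14]. Speed limits (rad/s): [2.57, 2.57, 3.14, 3.14, 3.14, 3.14].

### API

Orientations are given as a unit quaternion [w, x, y, z].
In Python, from plant import * gives the robot as it stands.
- The arm moves only by the shell command python3 -m crank 'ROWS'. ROWS is JSON, a list that holds one entry, the list of rows, each a list of 5 numbers: the gripper command: -1 is shut, 1 is fully open, values between are in proportion, then the shift along the tool's x, y, z in cm, then the turn about the tool's y in degrees. In form: [[[jaw, dx, dy, dz, twist], ...]]. A call has 1 to 8 rows; each row shifts and turns the commanded pose from where the row before left it, along the tool's axes as they then stand; what a row does not reach is not made up. A row lasts 1/8 s, in which the tool goes at most 62.5 mm and 10.7 degrees, less where a joint would pass 70% of its speed; a pose out of reach is approached as far as the arm can. A call with a gripper value outside its range is refused whole. The fingers move at their own pace and stop on an object; the grip force is fixed at half the most. Time passes only in rows, so rows that do not move let the fingers close. It gives the time, the measured TCP pose, the force and the opening at its end, in the units of the state.
- state(): the state, without advancing time (a new reading comes with each control period).
- grab_frame(name): name is "scene" or "top" or "wrist"; returns a dict with "frame" (480x640x3 uint8, red, green, blue), "fx", "fy", "cx", "cy" (pixels), "pose" (4x4, takes a point from camera to world coordinates). Camera axes: x right, y up, looking along -z (the intrinsics and any distortion apply to the point x, -y, -z); pixel columns grow to the right and rows downward; lengths in m; the calibration is good to about 2 mm. The wrist camera is an equidistant fisheye: a pixel r from the principal point sees the ray r / f radians off the axis. A picture is of the moment at which its call begins. There is no depth.
- job_done(): hands the job in, once; it reports no verdict.
The state is a dict: "time": time; "joint_pos": joint angles; "joint_vel": joint speeds; "joint_efforts": joint torques, N m; "tool_pos": TCP position; "tool_rot": TCP orientation; "contact_force": force on the tool from outside, world axes, zero at the start; "ft_torque": the same for the moment, N m; "gripper_width": opening from 0.0 (shut) to 1.0 (fully open).
Only numpy, scipy, OpenCV 4.12 (cv2) and the standard library are available. Lean on these libraries where they do the work, as an engineer would, in place of code of your own. Each camera call takes 0.05 s, during which the arm holds its last target.

### The job

One of the three brass bridge plates standing on the granite surface plate is twisted: press down on the two corners nearest the robot of one plate after another, until one rocks under the finger. Take that plate by its rib and lay it on the red-edged sloping reject board, with its feet flat on the slope and the whole plate on the board before you let go of it (do not drop it). Leave the sound plates standing where they are, and do not disturb the glass loupe or the pin vise.

Things in the scene. Friction and masses are not known exactly. Their poses are not given: they have to be found in the camera images.
- bridge_1: Brass bridge plate, 0.45 kg, one of three look-alikes: 120 (its x) by 70 (y) by 5 mm, on four domed feet, 8 mm wide, at x = +-50, y = +-26 mm. Origin under its middle in the plane of the feet; z up. Upper face 11 mm above the origin at the middle. A rib across the middle, 12 mm thick (x), 50 mm long (y), top 35 mm above the origin: grip it, closing along x.
- bridge_2: Second of three look-alikes, built like bridge_1. On all three the rough-cast upper face and rib lean about 3 degrees on the feet: the face is 13.5 mm high over one foot, 8.5 mm over the opposite foot, so a sloping top tells nothing. Which of the three is twisted is not known beforehand; a sound one stands firm on four feet.
- bridge_3: Third of three look-alikes, built like bridge_1. Whichever is twisted rests level on three feet; its fourth, at one of the two corners at the -x end (nearest the robot), hangs 5 mm clear. Pressed over that foot, even lightly, it rocks 0.11 rad (6 degrees) about the diagonal beside it until the foot strikes, and stays so when let go, until the opposite corner is pressed. Pressed over the other feet it moves little or not at all.
- surface_plate: Fixed dark granite surface plate 200 (x) by 370 (y) by 40 mm; origin under its middle on the bench, z up; its flat top is 40 mm above the origin. The bridge plates stand on it side by side along its y, about 115 mm apart, long sides roughly along its x.
- reject_board: Fixed sloping board with red edges, 166 (x, up the slope, away from the robot) by 170 mm (y). Origin: middle of its upper face, 72 mm above the bench; z: the face's outward normal, leaning 35 degrees from vertical towards the robot. A red lip at the low end, inner side at x = -83 mm, stands 14 mm above the face. The plate fits lengthways down the slope; let go, it may slide to the lip.
- loupe: Loose faceted glass paperweight loupe, 72 mm across, 36 mm high, origin under its middle; a bystander.
- pin_vise: Loose steel pin vise lying on the bench, 110 mm long (its x), 13 mm thick, origin below its middle; a bystander.
Mind the look-alikes: they are no part of the job. What is shaped like the bridge_2 but blue is not meant.

How it is judged:
On the way, in this order (a step that is already met when the one before it is completed fails the run):
1. the twisted plate, standing on the surface plate, is rocked by the fingers pressing down on its raised corner (angle between bridge_2's own z axis and vertical above 0.07 rad and contact force between the fingers and bridge_2 above 1 N and contact force between bridge_2 and surface_plate above 5.5 N), for 0.1 s.
2. the twisted plate lies with its feet flat on the sloping board (within 10 degrees) while the fingers still hold it (x of bridge_2 in the frame of reject_board between -0.055 and 0.035 m and y of bridge_2 in the frame of reject_board between -0.045 and 0.045 m and z of bridge_2 in the frame of reject_board between -0.006 and 0.01 m and angle between the z axis of bridge_2 and the z axis of reject_board, either way round below 0.17 rad and contact force between the fingers and bridge_2 above 1 N and contact force between bridge_2 and reject_board above 0.3 N), for 0.1 s.
At the end, for the whole second after the job is handed in: The twisted plate is at rest on the sloping board, feet on the board (z within -6 to 10 mm, squared to the slope within 0.17 rad), its middle between 55 mm below and 35 mm above the board's middle and within 45 mm of its centre line; both sound plates stand level on the surface plate (x of bridge_2 in the frame of reject_board between -0.055 and 0.035 m and y of bridge_2 in the frame of reject_board between -0.045 and 0.045 m and z of bridge_2 in the frame of reject_board between -0.006 and 0.01 m and angle between the z axis of bridge_2 and the z axis of reject_board, either way round below 0.17 rad and linear speed of bridge_2 below 0.02 m/s and angle between each of bridge_1, bridge_3's own z axis and vertical below 0.05 rad and contact force between each of bridge_1, bridge_3 and surface_plate above 1 N); the robot touches nothing.
It fails at once if a sound plate is shifted more than 20 mm or lifted off (distance of any of bridge_1, bridge_3 from where it was at the start of the episode above 0.02 m).
It fails at once if the loupe or the pin vise is moved more than 20 mm (distance of any of loupe, pin_vise from where it was at the start of the episode above 0.02 m).
It also fails if it takes over 64 s, if anything falls off the work surface, if the arm or the gripper's body presses on something with over 40 N, if the wrist force passes 120 N, or if a joint passes its speed limit or range.

## Working session

There is one attempt and no reset: what is moved stays moved. The work goes in short steps, Python scripts to look and compute and a shell command to move; the robot and the scene stay as the last step left them, time stands still between calls to the robot, and variables do not carry over. Pictures are saved under pics/ and viewed, and the job is handed in when it is done.

```bash
ls; mkdir -p pics; cat > look.py <<'E'
from plant import *
import cv2,sys,numpy as np,pickle
def shot(n,tag):
    f=grab_frame(n); cv2.imwrite(f'pics/{tag}.png',cv2.cvtColor(f['frame'],cv2.COLOR_RGB2BGR)); pickle.dump(dict(f),open(f'pics/{tag}.pkl','wb')); return f
if __name__=='__main__':
    for n in sys.argv[2:]:
        f=shot(n,sys.argv[1]+'_'+n); print(n,f['fx'],f['fy'],f['cx'],f['cy'],[k for k in f if k!='frame']); print(np.round(f['pose'],3))
    s=state(); print(s)
E
python3 look.py a scene top wrist
```

```text
pics
scene 483.0412192323073 483.0412192323073 318.25072481171554 241.1948123259967 ['fx', 'fy', 'cx', 'cy', 'pose']
[[ 0.504 -0.726  0.467  0.965]
 [ 0.864  0.43  -0.262 -0.335]
 [-0.011  0.536  0.844  0.888]
 [ 0.     0.     0.     1.   ]]
top 443.2620185864859 443.2620185864859 321.62610490226234 247.09772759307603 ['fx', 'fy', 'cx', 'cy', 'pose']
[[ 0.006  0.994 -0.111  0.431]
 [-1.     0.002 -0.028 -0.096]
 [-0.027  0.111  0.993  1.039]
 [ 0.     0.     0.     1.   ]]
wrist 371.64829954431775 371.64829954431775 317.1796389513946 241.929565897906 ['fx', 'fy', 'cx', 'cy', 'pose']
[[ 0.398  0.875  0.276  0.319]
 [-0.918  0.38   0.117 -0.543]
 [-0.002 -0.3    0.954  0.373]
 [ 0.     0.     0.     1.   ]]
{'time': 0.15, 'joint_pos': array([-1.28100210e+00,  5.31689656e-02,  1.61401284e+00,  2.25977672e-05,
        1.47600902e+00, -1.18993332e-01]), 'joint_vel': array([ 8.64028097e-05, -1.89189247e-03, -4.75451047e-03, -4.00922969e-04,
        5.96424083e-05,  1.41500741e-03]), 'joint_efforts': array([ 1.77567249e-04, -3.94242847e+01, -3.70721412e+01, -1.41797068e-04,
        4.62047305e-03,  1.69204998e-05]), 'tool_pos': array([ 0.24830113, -0.57301302,  0.23034746]), 'tool_rot': array([ 0.14348294, -0.14356349,  0.69295139, -0.69182407]), 'contact_force': array([-0.31604714, -0.00961733, -0.37246654]), 'ft_torque': array([-0.03236686,  0.01306669,  0.04212591]), 'gripper_width': 1.002111855735172}
```

View pics/a_top.png

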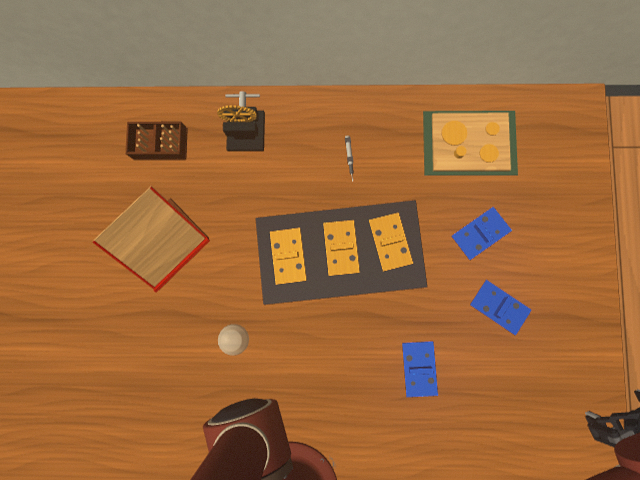

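View pics/a_scene.png

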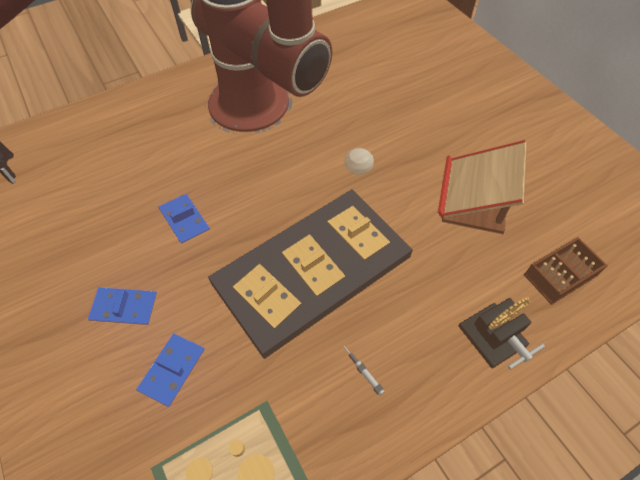

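View pics/a_wrist.png

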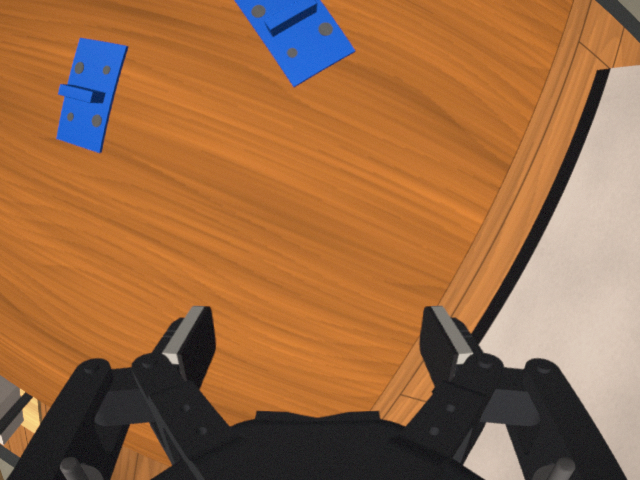

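Three brass plates stand on the granite in the top view at about (288,256), (341,248) and (391,242). The blue ones at (481,233), (500,307) and (420,369) are decoys. The board is at (151,239) with its low red lip at lower right, the loupe at (233,340) and the pin vise at (349,158). Next I enlarge these for corner picking.

```bash
python3 - <<'E'
import cv2
t=cv2.imread('pics/a_top.png'); s=cv2.imread('pics/a_scene.png')
cv2.imwrite('pics/c1.png',cv2.resize(t[195:310,250:430],None,fx=4.4,fy=4.4,interpolation=cv2.INTER_CUBIC))
cv2.imwrite('pics/c2.png',cv2.resize(s[185:355,205:415],None,fx=3.5,fy=3.5,interpolation=cv2.INTER_CUBIC))
cv2.imwrite('pics/c3.png',cv2.resize(t[180:300,85:215],None,fx=5,fy=5,interpolation=cv2.INTER_CUBIC))
cv2.imwrite('pics/c4.png',cv2.resize(s[130:240,430:540],None,fx=5,fy=5,interpolation=cv2.INTER_CUBIC))
E
python3 - <<'E'
from scipy.spatial.transform import Rotation as R
print(R.from_quat([ 0.14348294, -0.14356349,  0.69295139, -0.69182407],scalar_first=True).as_matrix().round(3))
E
```

```text
[[-0.918 -0.     0.397]
 [-0.397  0.002 -0.918]
 [-0.    -1.    -0.002]]
```

View pics/c1.png

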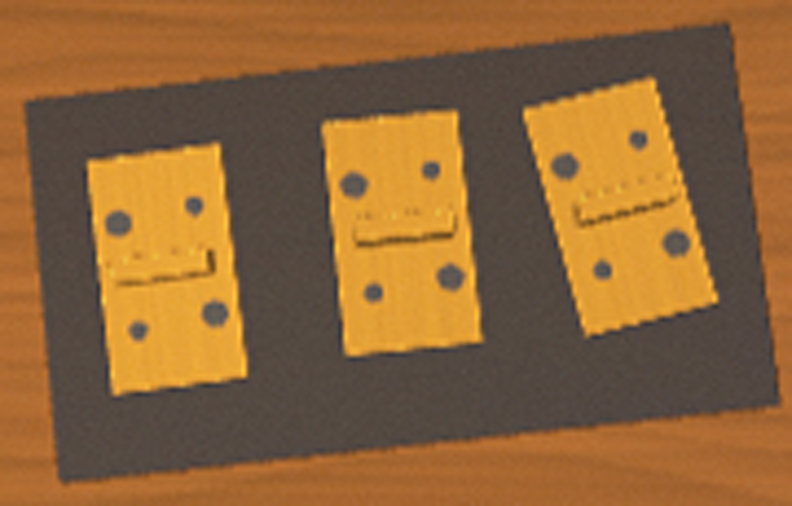

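View pics/c2.png

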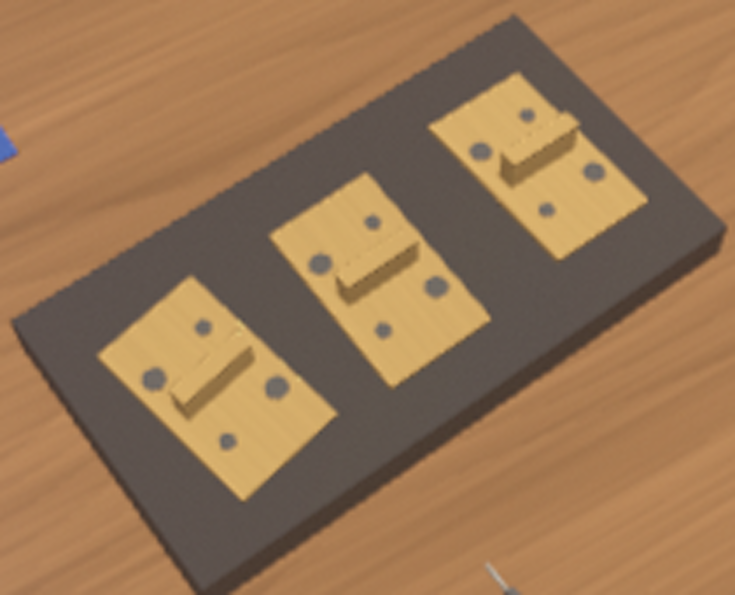

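View pics/c3.png

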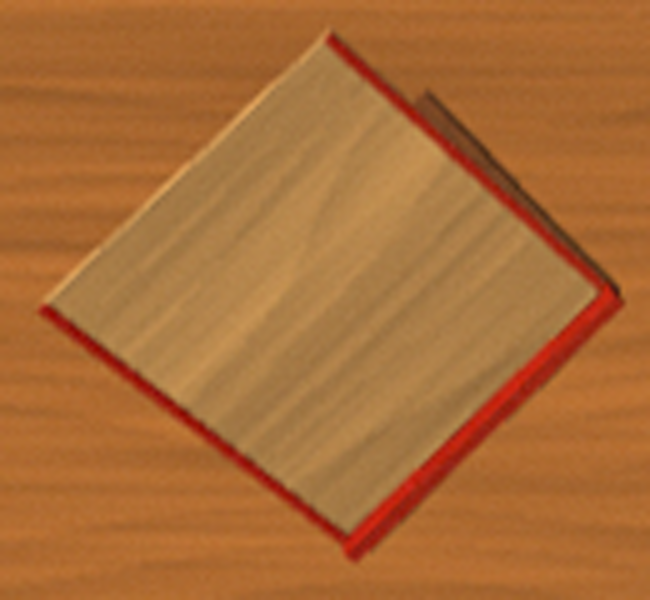

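View pics/c4.png

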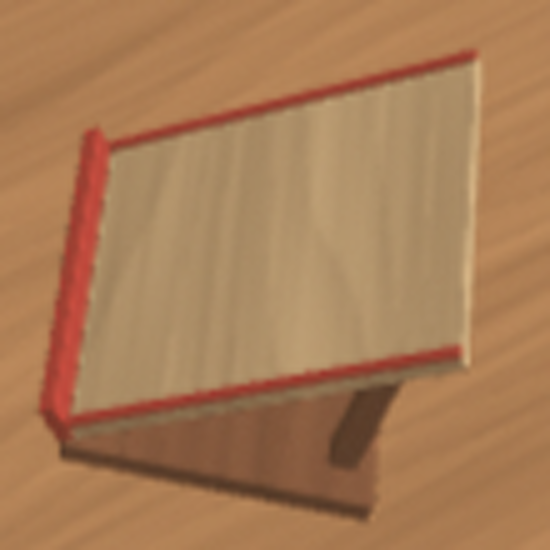

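```bash
cat > tri.py <<'E'
import pickle,numpy as np
from scipy.optimize import least_squares
T=pickle.load(open('pics/a_top.pkl','rb'));S=pickle.load(open('pics/a_scene.pkl','rb'))
def proj(f,P):
    p=np.linalg.inv(f['pose'])@np.r_[P,1]; return np.array([f['cx']+f['fx']*p[0]/-p[2],f['cy']-f['fy']*p[1]/-p[2]])
def un(c,k,o): return (np.array(c)+.5)/k-.5+np.array(o)
def tri(a,b,x0=(.5,0,.05)):
    r=least_squares(lambda P:np.r_[proj(T,P)-a,proj(S,P)-b],x0); return r.x,np.sqrt((r.fun**2).mean())
E
cat > m1.py <<'E'
from tri import *
pl={'A':[[(88,159),(219,144),(247,378),(113,395)],[(648,200),(560,259),(428,126),(518,73)]],
'B':[[(322,123),(457,111),(482,341),(344,355)],[(490,319),(392,387),(270,235),(368,173)]],
'C':[[(524,107),(655,78),(718,301),(587,337)],[(337,413),(243,500),(98,355),(192,276)]]}
for n,(t,s) in pl.items():
    P=[]
    for nm,a,b in zip(['FL','FR','NR','NL'],t,s):
        p,e=tri(un(a,4.4,(250,195)),un(b,3.5,(205,185))); P.append(p); print(n,nm,p.round(4),round(e,2))
    P=np.array(P); c=P.mean(0); d=(P[0]+P[1]-P[2]-P[3])/2; l=(P[0]+P[3]-P[1]-P[2])/2
    print('  c',c.round(4),'len',np.linalg.norm(d).round(3),np.linalg.norm(l).round(3),'yaw',np.degrees(np.arctan2(d[1],d[0])).round(1),np.degrees(np.arctan2(-l[0],l[1])).round(1))
P=[]
for nm,a,b in zip(['HL','HR','LR','LL'],[(45,308),(330,33),(598,292),(350,537)],[(476,55),(463,360),(75,420),(108,150)]):
    p,e=tri(un(a,5,(85,180)),un(b,5,(430,130)),(.5,.3,.1)); P.append(p); print('board',nm,p.round(4),round(e,2))
P=np.array(P); d=(P[0]+P[1]-P[2]-P[3])/2;l=(P[0]+P[3]-P[1]-P[2])/2;c=P.mean(0)
print('c',c.round(4),np.linalg.norm(d),np.linalg.norm(l),'yaw',np.degrees(np.arctan2(d[1],d[0])),np.degrees(np.arctan2(-l[0],l[1])),'slope',np.degrees(np.arctan2(d[2],np.hypot(d[0],d[1]))))
for nm,a,b in [('loupe',(233,340),(359,158)),('vise',(349,158),(365,370))]: print(nm,tri(a,b))
E
python3 m1.py
```

```text
A FL [0.5782 0.0498 0.0516] 0.11
A FR [ 0.5861 -0.0172  0.0532] 0.25
A NR [ 0.4664 -0.033   0.0498] 0.08
A NL [0.4579 0.0361 0.0458] 0.28
  c [0.5221 0.0089 0.0501] len 0.121 0.069 yaw 7.0 6.8
B FL [ 0.5973 -0.0705  0.0496] 0.04
B FR [ 0.6044 -0.139   0.0469] 0.31
B NR [ 0.4858 -0.1516  0.0502] 0.21
B NL [ 0.4783 -0.0818  0.0517] 0.19
  c [ 0.5414 -0.1107  0.0496] len 0.119 0.07 yaw 5.7 6.0
C FL [ 0.6053 -0.1735  0.0526] 0.16
C FR [ 0.6217 -0.2404  0.0474] 0.38
C NR [ 0.5064 -0.2704  0.0512] 0.24
C NL [ 0.4882 -0.2036  0.0523] 0.44
  c [ 0.5554 -0.222   0.0509] len 0.12 0.069 yaw 14.5 14.5
board HL [0.5456 0.4143 0.1207] 0.41
board HR [0.6647 0.2984 0.1178] 0.12
board LR [0.5656 0.2074 0.0229] 0.34
board LL [0.4509 0.3171 0.0256] 0.17
c [0.5567 0.3093 0.0717] 0.16510679430220912 0.16248948414913159 yaw 44.1715944564397 46.030733631580155 slope 35.1117457876879
loupe (array([0.33255584, 0.13395843, 0.02230507]), np.float64(0.5147161216080364))
vise (array([ 0.76339317, -0.12925987,  0.00285386]), np.float64(0.6792166414259789))
```

Corner triangulation gives three plates whose heights and sizes agree with the text, and a board centred at (0.557, 0.309, 0.072) with yaw about 45° and slope 35°. I start with the plate nearest the tool, C, and first turn the tool so its axes line up with the world.

```bash
python3 -m crank '[[[-1,0,0,0,7.8],[-1,0,0,0,7.8],[-1,0,0,0,7.8],[-1,-4,0,-4,0],[-1,-4,0,-4,0],[-1,-4,0,-4,0],[-1,-4,0,-4,0],[-1,-4,0,-4,0]]]'; python3 - <<'E'
from plant import *
import numpy as np
from scipy.spatial.transform import Rotation as R
s=state();print(s['tool_pos'],R.from_quat(s['tool_rot'],scalar_first=True).as_matrix().round(3),s['joint_pos'].round(2))
E
```

```text
time: 1.15
tool_pos: [0.4493, -0.3718, 0.231]
tool_rot: [0.0, -0.0, 0.707, -0.707]
contact_force: [0.1, -0.3, 0.7]
gripper_width: 0.001
[ 0.44929068 -0.37183556  0.23098929] [[-1. -0.  0.]
 [-0.  0. -1.]
 [ 0. -1. -0.]] [-0.82 -0.05  1.71  0.    1.48  0.75]
```

```bash
python3 -m crank '[[[-1,-2.1,1,-3.7,0],[-1,-2.1,2,-3.7,0],[-1,-2.2,3,-3.8,0],[-1,0,5,0,0],[-1,0,4.5,0,0],[-1,0,1,0,0],[-1,0,0,0,0]]]'
```

```text
time: 2.02
tool_pos: [0.5122, -0.2615, 0.0664]
tool_rot: [-0.0, -0.0, 0.707, -0.707]
contact_force: [-0.6, -0.2, 0.4]
gripper_width: -0.001
```

```bash
python3 look.py b scene|tail -1|cut -c1-30; python3 - <<'E'
import cv2
s=cv2.imread('pics/b_scene.png')
cv2.imwrite('pics/b_c.png',cv2.resize(s[185:355,205:415],None,fx=3.5,fy=3.5,interpolation=cv2.INTER_CUBIC))
E
```

```text
4.30393405e-02, -2.228
```

View pics/b_c.png

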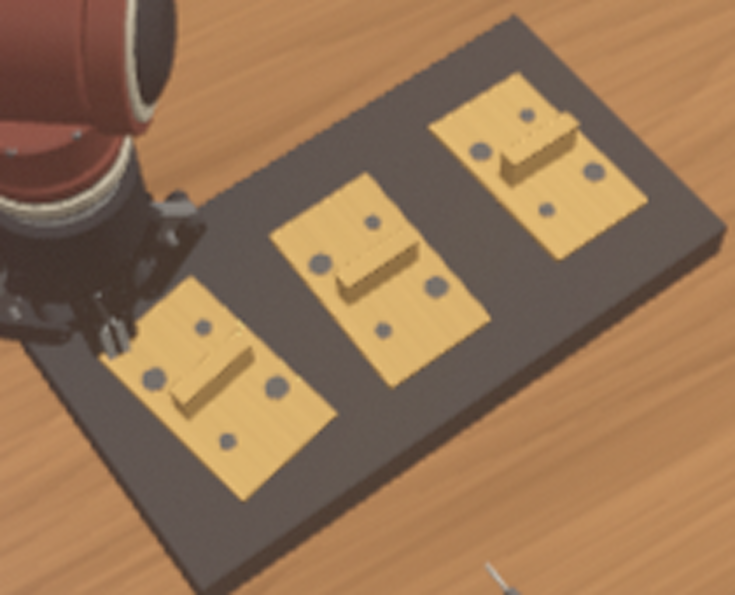

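```bash
python3 -m crank '[[[-1,0,0.4,0,0],[-1,0,0.4,0,0],[-1,0,0.3,0,0],[-1,0,0.1,0,0]]]'
```

```text
time: 2.58
tool_pos: [0.5122, -0.2613, 0.0541]
tool_rot: [0.0, -0.0, 0.707, -0.707]
contact_force: [-0.0, -0.2, 0.6]
gripper_width: -0.002
```

The shut tip is just above C's near-right corner, at crop pixel (115,345). I go down by millimetres.

```bash
for i in 1; do python3 -m crank '[[[-1,0,0.1,0,0],[-1,0,0.1,0,0]]]'; done;  python3 -m crank '[[[-1,0,0.1,0,0],[-1,0,0,0,0]]]'; python3 -m crank '[[[-1,0,0.1,0,0],[-1,0,0,0,0]]]'
```

```text
time: 2.82
tool_pos: [0.5124, -0.2614, 0.0523]
tool_rot: [-0.0, 0.0, -0.707, 0.707]
contact_force: [0.9, -1.0, 0.3]
gripper_width: -0.006
time: 3.08
tool_pos: [0.5123, -0.2614, 0.0513]
tool_rot: [0.0, -0.0, 0.707, -0.707]
contact_force: [0.3, -0.4, -0.2]
gripper_width: 0.002
time: 3.32
tool_pos: [0.5125, -0.2615, 0.0509]
tool_rot: [-0.0, 0.0, -0.707, 0.707]
contact_force: [-2.1, 0.7, 3.2]
gripper_width: -0.004
```

```bash
python3 -m crank '[[[-1,0,0.1,0,0],[-1,0,0,0,0]]]'; python3 -m crank '[[[-1,0,0.1,0,0],[-1,0,0,0,0]]]'
```

```text
time: 3.58
tool_pos: [0.5125, -0.2616, 0.0505]
tool_rot: [-0.0, 0.0, -0.707, 0.707]
contact_force: [-3.1, 1.6, 8.0]
gripper_width: 0.001
time: 3.82
tool_pos: [0.5126, -0.2617, 0.0503]
tool_rot: [-0.0, 0.0, -0.707, 0.707]
contact_force: [-6.3, 2.5, 12.3]
gripper_width: -0.004
```

C's right corner stands firm: force rises to 12 N with no travel. Next is C's left corner.

```bash
python3 -m crank '[[[-1,0,-1.5,0,0],[-1,0.6,0,-2.6,0],[-1,0.6,0,-2.6,0],[-1,0,0.4,0,0],[-1,0,0.4,0,0],[-1,0,0.3,0,0],[-1,0,0,0,0]]]';  python3 -m crank '[[[-1,0,0.1,0,0],[-1,0,0,0,0]]]'; python3 -m crank '[[[-1,0,0.1,0,0],[-1,0,0,0,0]]]'; python3 -m crank '[[[-1,0,0.1,0,0],[-1,0,0,0,0]]]'
```

```text
time: 4.7
tool_pos: [0.5006, -0.2101, 0.0531]
tool_rot: [-0.0, -0.0, 0.707, -0.707]
contact_force: [-3.2, 1.6, 6.0]
gripper_width: 0.005
time: 4.95
tool_pos: [0.5006, -0.2101, 0.0529]
tool_rot: [-0.0, -0.0, 0.707, -0.707]
contact_force: [-4.3, 3.6, 10.5]
gripper_width: 0.001
time: 5.2
tool_pos: [0.5007, -0.2101, 0.0527]
tool_rot: [-0.0, -0.0, 0.707, -0.707]
contact_force: [-6.1, 4.1, 15.4]
gripper_width: 0.003
time: 5.45
tool_pos: [0.5007, -0.2102, 0.0525]
tool_rot: [-0.001, -0.001, 0.707, -0.707]
contact_force: [-8.5, 5.2, 19.7]
gripper_width: -0.002
```

C is sound at both corners. On to B's right corner.

```bash
python3 -m crank '[[[-1,0,-1.7,0,0],[-1,0.3,0,-3.4,0],[-1,0.3,0,-3.4,0],[-1,0,0.4,0,0],[-1,0,0.4,0,0],[-1,0,0.3,0,0],[-1,0,0,0,0]]]';  python3 -m crank '[[[-1,0,0.1,0,0],[-1,0,0,0,0]]]'; python3 -m crank '[[[-1,0,0.1,0,0],[-1,0,0,0,0]]]'; python3 -m crank '[[[-1,0,0.1,0,0],[-1,0,0,0,0]]]'
```

```text
time: 6.32
tool_pos: [0.4941, -0.142, 0.0548]
tool_rot: [-0.001, -0.0, 0.707, -0.707]
contact_force: [0.3, -0.4, 0.3]
gripper_width: 0.002
time: 6.58
tool_pos: [0.4943, -0.1416, 0.0543]
tool_rot: [-0.0, 0.0, -0.707, 0.707]
contact_force: [0.1, 0.2, -0.5]
gripper_width: -0.004
time: 6.82
tool_pos: [0.4942, -0.1414, 0.0533]
tool_rot: [0.0, -0.0, 0.707, -0.707]
contact_force: [-0.0, -0.0, 1.4]
gripper_width: 0.002
time: 7.08
tool_pos: [0.4942, -0.1413, 0.0522]
tool_rot: [0.0, -0.0, 0.707, -0.707]
contact_force: [-0.5, 0.3, 0.3]
gripper_width: 0.001
```

```bash
python3 -m crank '[[[-1,0,0.1,0,0],[-1,0,0,0,0]]]'; python3 -m crank '[[[-1,0,0.1,0,0],[-1,0,0,0,0]]]'; python3 -m crank '[[[-1,0,0.1,0,0],[-1,0,0,0,0]]]'
```

```text
time: 7.32
tool_pos: [0.4942, -0.1414, 0.0512]
tool_rot: [0.0, -0.0, 0.707, -0.707]
contact_force: [1.1, 0.0, -0.3]
gripper_width: -0.001
time: 7.58
tool_pos: [0.4942, -0.1413, 0.0506]
tool_rot: [-0.0, -0.0, 0.707, -0.707]
contact_force: [-2.2, 1.1, 3.8]
gripper_width: 0.004
time: 7.82
tool_pos: [0.4943, -0.1413, 0.0503]
tool_rot: [-0.0, -0.0, 0.707, -0.707]
contact_force: [-4.3, 2.5, 7.8]
gripper_width: 0.002
```

Firm. Next is B's left corner.

```bash
python3 -m crank '[[[-1,0,-1.5,0,0],[-1,0.3,0,-2.6,0],[-1,0.2,0,-2.6,0],[-1,0,0.4,0,0],[-1,0,0.4,0,0],[-1,0,0.2,0,0],[-1,0,0,0,0]]]';  python3 -m crank '[[[-1,0,0.1,0,0],[-1,0,0,0,0]]]'; python3 -m crank '[[[-1,0,0.1,0,0],[-1,0,0,0,0]]]'; python3 -m crank '[[[-1,0,0.1,0,0],[-1,0,0,0,0]]]'
```

```text
time: 8.7
tool_pos: [0.4891, -0.0899, 0.054]
tool_rot: [-0.0, -0.0, 0.707, -0.707]
contact_force: [0.4, -1.1, -0.2]
gripper_width: 0.001
time: 8.95
tool_pos: [0.4893, -0.0896, 0.0533]
tool_rot: [-0.0, 0.0, -0.707, 0.707]
contact_force: [-0.2, 0.6, 0.2]
gripper_width: 0.003
time: 9.2
tool_pos: [0.4892, -0.0893, 0.0523]
tool_rot: [0.0, -0.0, 0.707, -0.707]
contact_force: [-1.0, -0.0, 0.3]
gripper_width: 0.003
time: 9.45
tool_pos: [0.4892, -0.0893, 0.0512]
tool_rot: [0.0, -0.0, 0.707, -0.707]
contact_force: [0.4, 0.1, 0.4]
gripper_width: 0.0
```

```bash
python3 -m crank '[[[-1,0,0.1,0,0],[-1,0,0,0,0]]]'; python3 -m crank '[[[-1,0,0.1,0,0],[-1,0,0,0,0]]]'; python3 -m crank '[[[-1,0,0.1,0,0],[-1,0,0,0,0]]]'
```

```text
time: 9.7
tool_pos: [0.4891, -0.0894, 0.0502]
tool_rot: [0.0, -0.0, 0.707, -0.707]
contact_force: [1.5, 0.2, -0.6]
gripper_width: 0.004
time: 9.95
tool_pos: [0.4892, -0.0894, 0.0492]
tool_rot: [0.0, -0.0, 0.707, -0.707]
contact_force: [0.3, -0.4, -0.4]
gripper_width: -0.002
time: 10.2
tool_pos: [0.4893, -0.0894, 0.0485]
tool_rot: [0.0, -0.0, 0.707, -0.707]
contact_force: [-1.7, 0.7, 2.2]
gripper_width: -0.001
```

```bash
python3 -m crank '[[[-1,0,0.1,0,0],[-1,0,0,0,0]]]';python3 look.py d scene top|tail -1|cut -c1-30; python3 - <<'E'
import cv2,numpy as np
o=[]
for n in 'ad':
    s=cv2.imread(f'pics/{n}_scene.png'); o.append(cv2.resize(s[220:305,275:360],None,fx=4.6,fy=4.6,interpolation=cv2.INTER_CUBIC))
cv2.imwrite('pics/d_c.png',np.hstack(o))
E
```

```text
time: 10.45
tool_pos: [0.4894, -0.0894, 0.0482]
tool_rot: [0.0, -0.0, 0.707, -0.707]
contact_force: [-3.8, 0.9, 5.9]
gripper_width: 0.0
       -9.19248629e-01, -8.003
```

View pics/d_c.png

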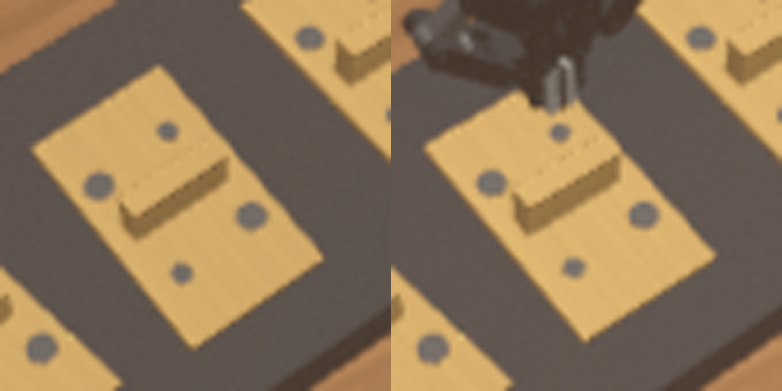

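Plate B rocked under the left corner. The finger went from first contact near 0.052–0.053 down to 0.0485 with almost no force. The far-right corner also rose, from crop row 347 to 340, while the other two corners stayed put. I press a little longer, then back off to measure the rib.

```bash
python3 -m crank '[[[-1,0,0.1,0,0],[-1,0,0,0,0],[-1,0,0,0,0]]]'; python3 -m crank '[[[-1,0,-2,0,0],[-0.5,4,-3,0,0],[0,6,-3,0,0],[1,4,-2,0,0],[1,0,0,0,0]]]'; python3 look.py e scene top|tail -1|cut -c1-30; python3 - <<'E'
import cv2,numpy as np
s=cv2.imread('pics/e_scene.png'); t=cv2.imread('pics/e_top.png')
cv2.imwrite('pics/e_s.png',cv2.resize(s[225:305,275:355],None,fx=7,fy=7,interpolation=cv2.INTER_CUBIC))
cv2.imwrite('pics/e_t.png',cv2.resize(t[210:285,310:370],None,fx=8,fy=8,interpolation=cv2.INTER_CUBIC))
E
```

```text
time: 10.92
tool_pos: [0.4895, -0.0895, 0.0479]
tool_rot: [-0.0, -0.0, 0.707, -0.707]
contact_force: [-5.4, 1.6, 12.3]
gripper_width: 0.001
time: 11.55
tool_pos: [0.3534, -0.09, 0.1463]
tool_rot: [-0.002, -0.003, -0.706, 0.708]
contact_force: [0.3, -0.9, -0.4]
gripper_width: 0.85
        2.49674072e-02, -3.501
```

View pics/e_s.png

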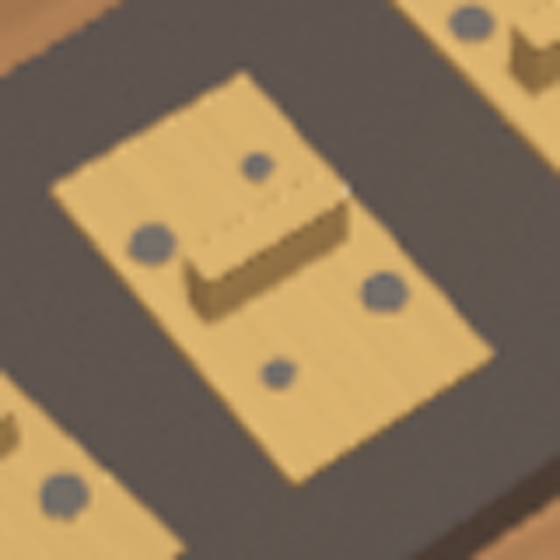

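View pics/e_t.png

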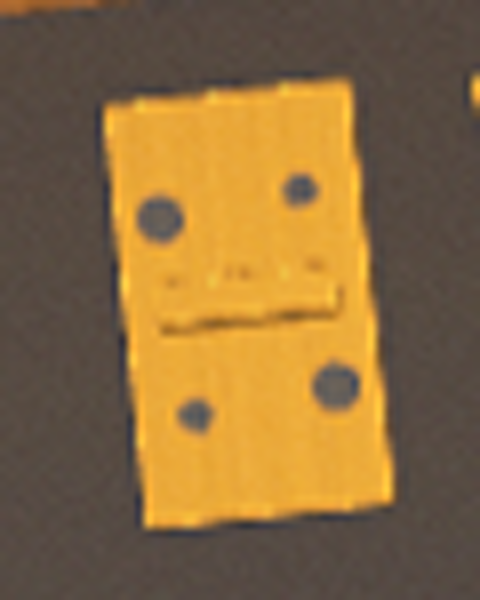

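```bash
python3 - <<'E'
import tri; from tri import *
import pickle
tri.T=pickle.load(open('pics/e_top.pkl','rb'));tri.S=pickle.load(open('pics/e_scene.pkl','rb'))
u=lambda a,b:tri.tri(un(a,8,(310,210)),un(b,7,(275,225)))
P=[]
for nm,a,b in zip(['FL','FR','NR','NL'],[(105,105),(351,82),(394,503),(147,527)],[(494,352),(298,484),(52,186),(243,72)]):
    p,e=u(a,b);P.append(p);print(nm,p.round(4),round(e,2))
P=np.array(P);print(P.mean(0)); d=P[0]+P[1]-P[2]-P[3];print(np.degrees(np.arctan2(d[1],d[0])))
n=np.cross(P[0]-P[2],P[3]-P[1]); print('normal',n/np.linalg.norm(n))
print('rib top',u((250,295),(268,230)), 'expected',P.mean(0)+.024*n/np.linalg.norm(n)*np.sign(n[2]))
s=pickle.load(open('pics/e_top.pkl','rb'))
E
python3 -c "
from plant import *
s=state();print(s['time'],s['tool_pos'],s['tool_rot'],s['joint_pos'])"
```

```text
11.65 [ 0.35367212 -0.08959986  0.14432162] [-5.40507575e-04 -6.13872385e-04 -7.06900086e-01  7.07312943e-01] [-4.53072110e-01 -5.89877882e-01  2.28151028e+00  1.90994372e-04
  1.44823684e+00  1.11780478e+00]Traceback (most recent call last):
  File "<stdin>", line 7, in <module>
  File "<stdin>", line 4, in <lambda>
AttributeError: 'function' object has no attribute 'tri'
```

```bash
cat > m2.py <<'E'
import tri as M; import numpy as np, pickle
M.T=pickle.load(open('pics/e_top.pkl','rb'));M.S=pickle.load(open('pics/e_scene.pkl','rb'))
u=lambda a,b:M.tri(M.un(a,8,(310,210)),M.un(b,7,(275,225)))
P=[]
for nm,a,b in zip(['FL','FR','NR','NL'],[(105,105),(351,82),(394,503),(147,527)],[(494,352),(298,484),(52,186),(243,72)]):
    p,e=u(a,b);P.append(p);print(nm,p.round(4),round(e,2))
P=np.array(P);print(P.mean(0)); d=P[0]+P[1]-P[2]-P[3];print(np.degrees(np.arctan2(d[1],d[0])))
n=np.cross(P[0]-P[2],P[3]-P[1]); n/=np.linalg.norm(n)*np.sign(n[2]); print('normal',n)
print('rib top',u((250,295),(268,230)), 'expected',P.mean(0)+.024*n)
E
python3 m2.py
```

```text
FL [ 0.5969 -0.0697  0.0519] 0.23
FR [ 0.604  -0.1381  0.0516] 0.5
NR [ 0.485  -0.1507  0.0509] 0.23
NL [ 0.4779 -0.0825  0.0488] 0.06
[ 0.54095476 -0.11025378  0.05080831]
6.0800447487079365
normal [-0.01711112  0.01120553  0.9997908 ]
rib top (array([ 0.54080503, -0.11017622,  0.07228975]), np.float64(0.2723938166012807)) expected [ 0.54054409 -0.10998484  0.07480329]
```

```bash
python3 -m crank '[[[1,-5,0,0.6,0],[1,-5,0,0.5,0],[1,-5,0,0.5,0],[1,-3.7,0,0.4,0],[1,0,2,0,-6],[1,0,2,0,0],[1,0,0,0,0]]]'; python3 look.py f scene wrist|tail -1|cut -c1-30; python3 - <<'E'
import cv2,numpy as np
s=cv2.imread('pics/f_scene.png')
cv2.imwrite('pics/f_s.png',cv2.resize(s[185:305,255:375],None,fx=5,fy=5,interpolation=cv2.INTER_CUBIC))
E
python3 -c "
from plant import *
s=state();print(s['tool_pos'])"
```

```text
time: 12.52
tool_pos: [0.5382, -0.1084, 0.1]
tool_rot: [0.034, -0.039, 0.707, -0.705]
contact_force: [0.1, -0.2, -0.1]
gripper_width: 0.999
        2.67561368e-02,  7.713
[ 0.53993393 -0.10914195  0.10337404]
```

View pics/f_wrist.png

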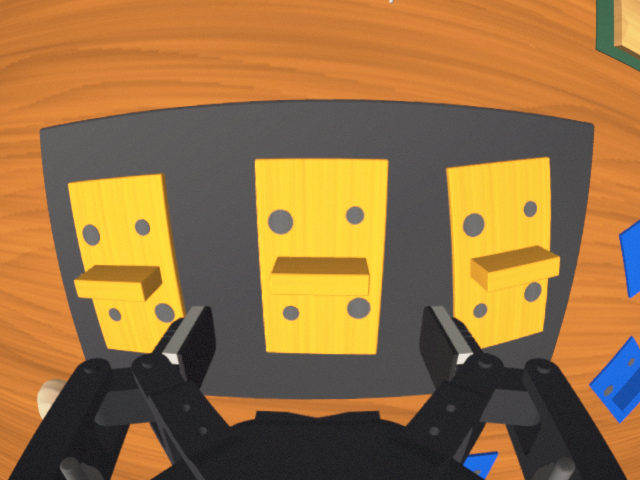

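View pics/f_s.png

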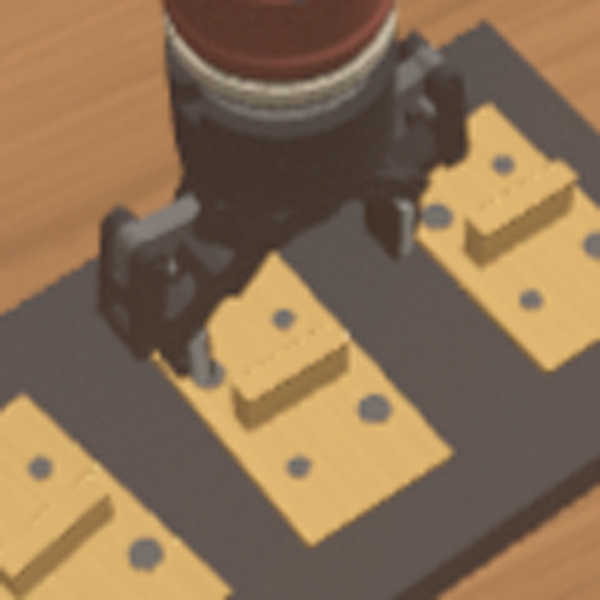

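The picture shows the middle plate's rib at (320,275), parallel to and centred between the jaws. It is the rocked plate, so I go down and close on the rib ends. Closing along y lets the plate pivot to the 35° slope, because this tool cannot pitch.

```bash
python3 -m crank '[[[1,0,2,0,0],[1,0,2,0,0],[1,0,1.2,0,0],[1,0,0,0,0]]]'; python3 -m crank '[[[0.4,0,0,0,0],[0,0,0,0,0],[-1,0,0,0,0],[-1,0,0,0,0],[-1,0,0,0,0],[-1,0,0,0,0]]]';python3 look.py g scene wrist|tail -1|cut -c1-30; python3 - <<'E'
import cv2,numpy as np
s=cv2.imread('pics/g_scene.png');w=cv2.imread('pics/g_wrist.png')
a=cv2.resize(s[210:300,275:365],(400,400),interpolation=cv2.INTER_CUBIC)
b=cv2.resize(w[180:420,200:440],(400,400),interpolation=cv2.INTER_CUBIC)
cv2.imwrite('pics/g_s.png',np.hstack([a,b]))
E
```

```text
time: 13.12
tool_pos: [0.539, -0.109, 0.0503]
tool_rot: [0.036, -0.038, 0.707, -0.706]
contact_force: [-0.3, 0.1, 0.6]
gripper_width: 1.001
time: 13.88
tool_pos: [0.5417, -0.1099, 0.0536]
tool_rot: [-0.038, 0.036, -0.706, 0.707]
contact_force: [2.6, -2.1, 5.5]
gripper_width: 0.564
         0.88396512,   0.17626
```

View pics/g_s.png

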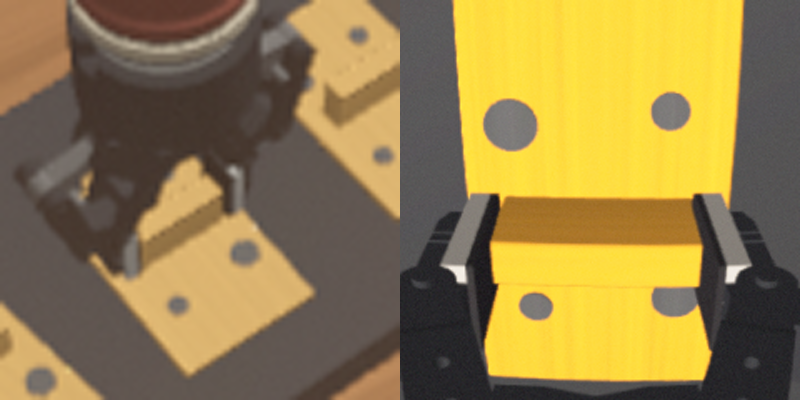

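```bash
python3 -m crank '[[[-1,0,-0.5,0,0],[-1,0,-1.5,0,0],[-1,0,-2,0,0],[-1,0,-3,0,0],[-1,0,-3,0,0],[-1,0,0,0,0]]]';python3 look.py h scene wrist|tail -1|cut -c1-30; python3 - <<'E'
import cv2,numpy as np
s=cv2.imread('pics/h_scene.png');w=cv2.imread('pics/h_wrist.png')
a=cv2.resize(s[170:290,245:365],(400,400),interpolation=cv2.INTER_CUBIC)
b=cv2.resize(w[130:430,170:470],(400,400),interpolation=cv2.INTER_CUBIC)
cv2.imwrite('pics/h_s.png',np.hstack([a,b]))
E
```

```text
time: 14.72
tool_pos: [0.5425, -0.1101, 0.1565]
tool_rot: [-0.04, 0.035, -0.705, 0.707]
contact_force: [0.1, 0.7, -4.1]
gripper_width: 0.567
       -7.20988959e-02,  1.905
```

View pics/h_s.png

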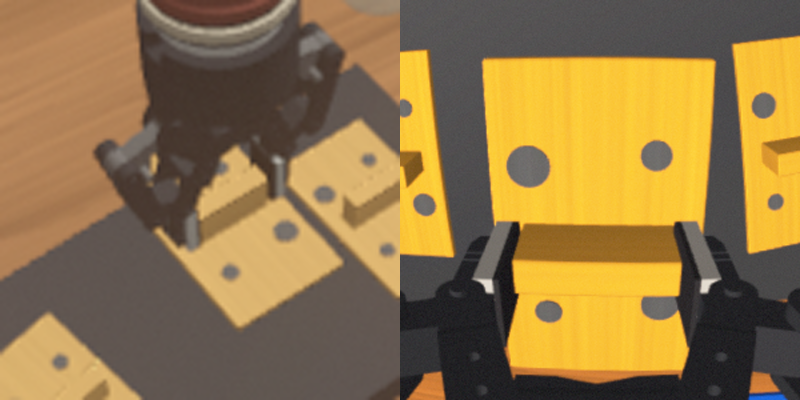

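Plate held (-4.1 N, level). I lift it, turn it to the board's yaw (about 45°) and carry it over.

```bash
python3 -m crank '[[[-1,0,-2,0,0],[-1,0,-2,0,-6.5],[-1,0,-2,0,-6.5],[-1,0,-1,0,-6.5],[-1,0,0,0,-6.5],[-1,0,0,0,-6.5],[-1,0,0,0,-6.5],[-1,0,0,0,0]]]'; python3 -m crank '[[[-1,-3,0,-3,0],[-1,-4,0,-4,0],[-1,-4,0,-4,0],[-1,-4,0,-4,0],[-1,-4,0,-4,0],[-1,-4,0,-4,0],[-1,-3,0,-3,0],[-1,-2,0,-2,0]]]'; python3 -m crank '[[[-1,0,0,0,0],[-1,0,0,0,0]]]'
cat > st.py <<'E'
from plant import *
import numpy as np
from scipy.spatial.transform import Rotation as R
s=state();M=R.from_quat(s['tool_rot'],scalar_first=True).as_matrix()
p=s['tool_pos'];print(s['time'],p.round(4),'yaw',np.degrees(np.arctan2(-M[1,0],-M[0,0])).round(2),'F',s['contact_force'].round(1),'w',s['gripper_width'],'q',s['joint_pos'].round(2))
for nm,g in [('hover',(.550,.302,.135)),('end',(.5356,.2876,.0703))]: print(nm,'tool shift cm',(M.T@(np.array(g)-p)*100).round(2))
E
python3 st.py
```

```text
time: 15.82
tool_pos: [0.5401, -0.1093, 0.2222]
tool_rot: [0.27, -0.271, 0.654, -0.653]
contact_force: [1.0, -0.0, -4.8]
gripper_width: 0.566
time: 16.82
tool_pos: [0.5396, 0.2887, 0.2221]
tool_rot: [0.27, -0.271, 0.653, -0.653]
contact_force: [0.1, -1.3, -4.6]
gripper_width: 0.567
time: 17.08
tool_pos: [0.5401, 0.2862, 0.222]
tool_rot: [-0.27, 0.271, -0.653, 0.654]
contact_force: [0.2, 0.0, -4.1]
gripper_width: 0.567
17.075 [0.5401 0.2862 0.222 ] yaw 44.97 F [ 0.2  0.  -4.1] w 0.5673166302347054 q [ 0.37  0.03  1.66 -0.    1.46  1.15]
hover tool shift cm [-1.83  8.7  -0.42]
end tool shift cm [ 0.2  15.17 -0.42]
```

```bash
python3 -m crank '[[[-1,-0.9,2,-0.2,0],[-1,-0.9,3,-0.2,0],[-1,0,2.5,0,0],[-1,0,1,0,0],[-1,0,0,0,0],[-1,0,0,0,0]]]'; python3 st.py; python3 look.py i scene top wrist|tail -1|cut -c1-30; python3 - <<'E'
import cv2,numpy as np
s=cv2.imread('pics/i_scene.png');w=cv2.imread('pics/i_top.png')
a=cv2.resize(s[90:250,400:560],(400,400),interpolation=cv2.INTER_CUBIC)
b=cv2.resize(w[170:310,80:220],(400,400),interpolation=cv2.INTER_CUBIC)
cv2.imwrite('pics/i_s.png',np.hstack([a,b]))
E
```

```text
time: 17.82
tool_pos: [0.551, 0.3023, 0.1386]
tool_rot: [0.271, -0.27, 0.653, -0.653]
contact_force: [0.3, -0.8, -5.3]
gripper_width: 0.568
17.825 [0.551  0.3023 0.1386] yaw 45.0 F [ 0.3 -0.8 -5.3] w 0.5681316621615171 q [0.38 0.13 1.69 0.   1.32 1.17]
hover tool shift cm [ 0.09  0.36 -0.05]
end tool shift cm [ 2.14  6.82 -0.05]
       -5.68047777e-03,  4.791
```

View pics/i_s.png

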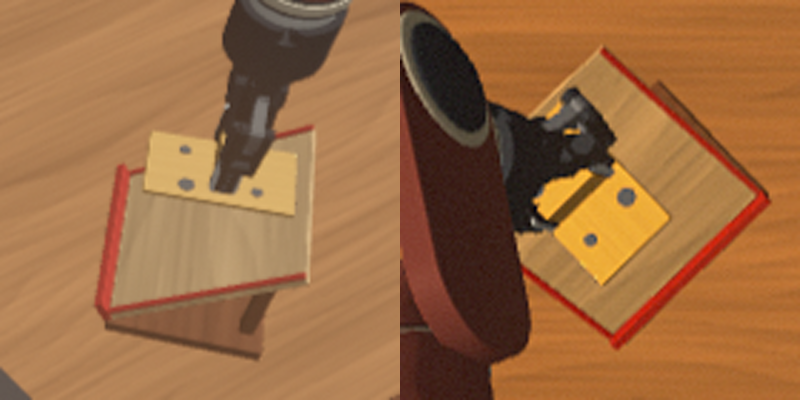

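View pics/i_wrist.png

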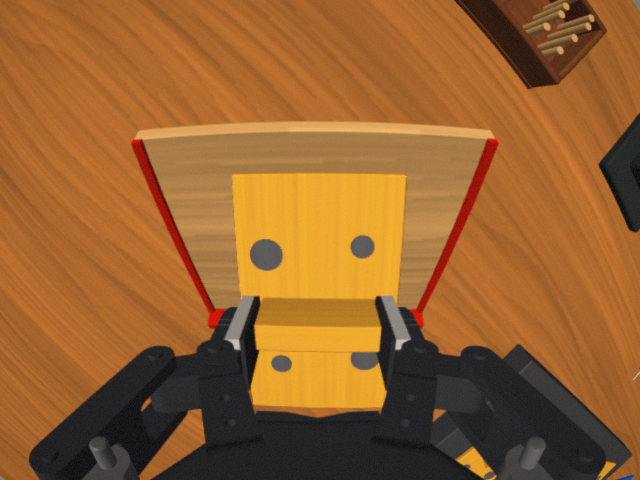

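The plate sits centred over the board: edges 233–405 against board edges 137–497. I lower it with a downhill drag so the uphill feet tip the plate in the grip.

```bash
python3 -m crank '[[[-1,0,1,0,0],[-1,0,0.7,0,0],[-1,0.1,0.3,0,0],[-1,0,0,0,0]]]'; python3 -m crank '[[[-1,0.2,0.4,0,0],[-1,0.2,0.4,0,0],[-1,0,0,0,0]]]'; python3 -m crank '[[[-1,0.2,0.4,0,0],[-1,0.2,0.4,0,0],[-1,0,0,0,0]]]'; python3 st.py
```

```text
time: 18.48
tool_pos: [0.549, 0.3013, 0.1166]
tool_rot: [-0.27, 0.271, -0.653, 0.653]
contact_force: [-0.3, 1.0, -5.2]
gripper_width: 0.57
time: 18.85
tool_pos: [0.5472, 0.299, 0.1106]
tool_rot: [0.271, -0.27, 0.653, -0.653]
contact_force: [-1.1, -0.1, 1.2]
gripper_width: 0.563
time: 19.23
tool_pos: [0.545, 0.2961, 0.1031]
tool_rot: [-0.272, 0.269, -0.653, 0.653]
contact_force: [-0.9, -0.9, 4.8]
gripper_width: 0.565
19.225 [0.545  0.2961 0.1031] yaw 45.01 F [-0.9 -0.9  4.8] w 0.5651335051588882 q [ 0.38  0.15  1.73 -0.    1.26  1.16]
hover tool shift cm [-0.78 -3.18 -0.06]
end tool shift cm [ 1.28  3.28 -0.07]
```

```bash
python3 -m crank '[[[-1,0.2,0.4,0,0],[-1,0.2,0.4,0,0],[-1,0,0,0,0]]]'; python3 look.py j scene wrist|tail -1|cut -c1-30; python3 - <<'E'
import cv2,numpy as np
s=cv2.imread('pics/j_scene.png');w=cv2.imread('pics/j_wrist.png')
a=cv2.resize(s[110:230,420:540],(400,400),interpolation=cv2.INTER_CUBIC)
b=cv2.resize(w[80:480,120:520],(400,400),interpolation=cv2.INTER_CUBIC)
cv2.imwrite('pics/j_s.png',np.hstack([a,b]))
E
```

```text
time: 19.6
tool_pos: [0.5421, 0.2935, 0.0953]
tool_rot: [0.272, -0.269, 0.653, -0.653]
contact_force: [-2.0, -1.5, 6.2]
gripper_width: 0.565
        -0.20439812,   0.08570
```

View pics/j_s.png

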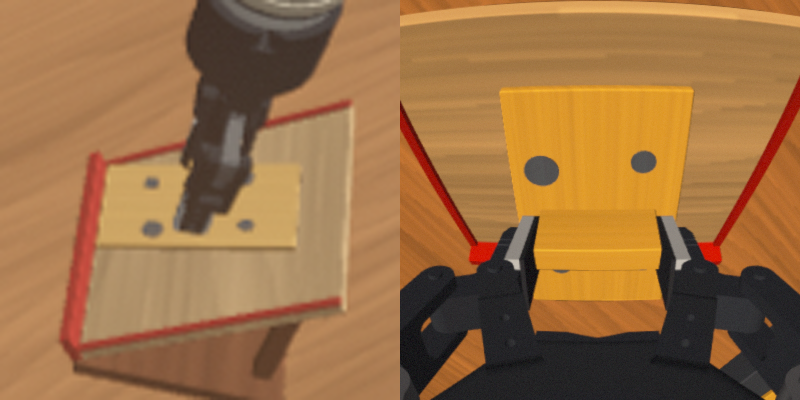

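The plate is turning in the grip with low force, about 10 N. I continue downward.

```bash
python3 -m crank '[[[-1,0.12,0.4,0,0],[-1,0.12,0.4,0,0],[-1,0,0,0,0]]]'; python3 -m crank '[[[-1,0.12,0.3,0,0],[-1,0.1,0.3,0,0],[-1,0,0,0,0]]]'; python3 -m crank '[[[-1,0.1,0.3,0,0],[-1,0.1,0.2,0,0],[-1,0,0,0,0]]]'; python3 st.py; python3 look.py k scene wrist|tail -1|cut -c1-30; python3 - <<'E'
import cv2,numpy as np
s=cv2.imread('pics/k_scene.png');w=cv2.imread('pics/k_wrist.png')
a=cv2.resize(s[110:230,420:540],(400,400),interpolation=cv2.INTER_CUBIC)
b=cv2.resize(w[80:480,120:520],(400,400),interpolation=cv2.INTER_CUBIC)
cv2.imwrite('pics/k_s.png',np.hstack([a,b]))
E
```

```text
time: 20.08
tool_pos: [0.5405, 0.2916, 0.0872]
tool_rot: [-0.272, 0.269, -0.653, 0.653]
contact_force: [-2.0, -2.6, 5.7]
gripper_width: 0.565
time: 20.45
tool_pos: [0.5389, 0.2906, 0.0812]
tool_rot: [0.272, -0.269, 0.654, -0.653]
contact_force: [-1.5, 0.5, 6.3]
gripper_width: 0.567
time: 20.82
tool_pos: [0.5377, 0.2891, 0.0764]
tool_rot: [0.272, -0.269, 0.653, -0.653]
contact_force: [-0.8, 0.1, 5.7]
gripper_width: 0.567
20.825 [0.5377 0.2891 0.0764] yaw 45.02 F [-0.8  0.1  5.7] w 0.5666951910627293 q [0.37 0.16 1.77 0.   1.21 1.16]
hover tool shift cm [-1.8  -5.86 -0.03]
end tool shift cm [ 0.26  0.61 -0.04]
        2.12699315e-02,  7.509
```

View pics/k_s.png

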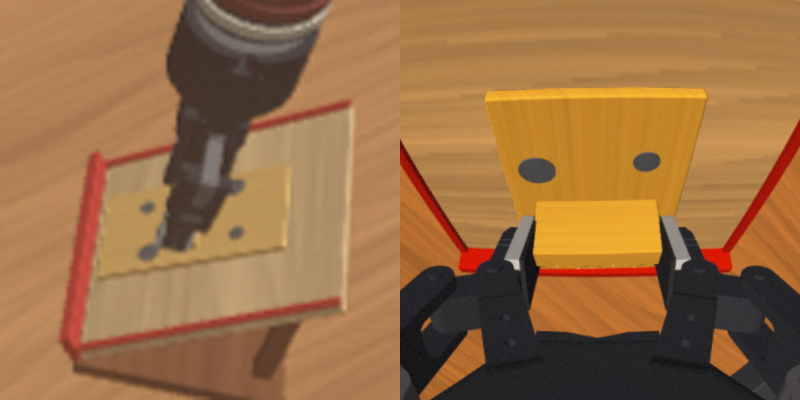

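```bash
python3 -m crank '[[[-1,0.05,0.2,0,0],[-1,0.05,0.2,0,0],[-1,0,0,0,0]]]'; python3 -m crank '[[[-1,0.05,0.2,0,0],[-1,0,0,0,0],[-1,0,0,0,0]]]'; python3 -m crank '[[[-1,0.0,0.2,0,0],[-1,0,0,0,0],[-1,0,0,0,0]]]'; python3 st.py
```

```text
time: 21.3
tool_pos: [0.5374, 0.2887, 0.0733]
tool_rot: [0.273, -0.269, 0.653, -0.653]
contact_force: [-2.1, -0.0, 9.2]
gripper_width: 0.57
time: 21.68
tool_pos: [0.5375, 0.2887, 0.0731]
tool_rot: [0.273, -0.269, 0.654, -0.653]
contact_force: [-6.0, -1.9, 15.1]
gripper_width: 0.562
time: 22.05
tool_pos: [0.5376, 0.2888, 0.0729]
tool_rot: [0.273, -0.269, 0.653, -0.653]
contact_force: [-11.9, -3.2, 24.1]
gripper_width: 0.569
22.05 [0.5376 0.2888 0.0729] yaw 45.05 F [-11.9  -3.2  24.1] w 0.5691358502044364 q [0.37 0.16 1.77 0.   1.2  1.15]
hover tool shift cm [-1.85 -6.2  -0.05]
end tool shift cm [ 0.22  0.26 -0.06]
```

A firm stop. I check whether the plate lies flat.

```bash
python3 look.py l scene top wrist|tail -1|cut -c1-30; python3 - <<'E'
import cv2,numpy as np
s=cv2.imread('pics/l_scene.png');w=cv2.imread('pics/l_top.png')
cv2.imwrite('pics/l_s.png',cv2.resize(s[130:230,430:540],None,fx=7,fy=6,interpolation=cv2.INTER_CUBIC))
cv2.imwrite('pics/l_t.png',cv2.resize(w[200:300,100:215],None,fx=6,fy=6,interpolation=cv2.INTER_CUBIC))
E
```

```text
-2.41753131,   0.17036
```

View pics/l_s.png

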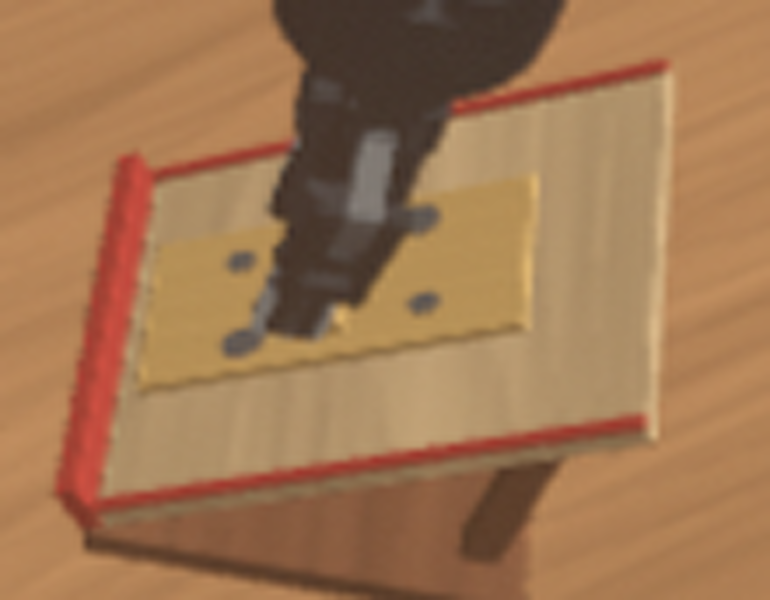

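View pics/l_t.png

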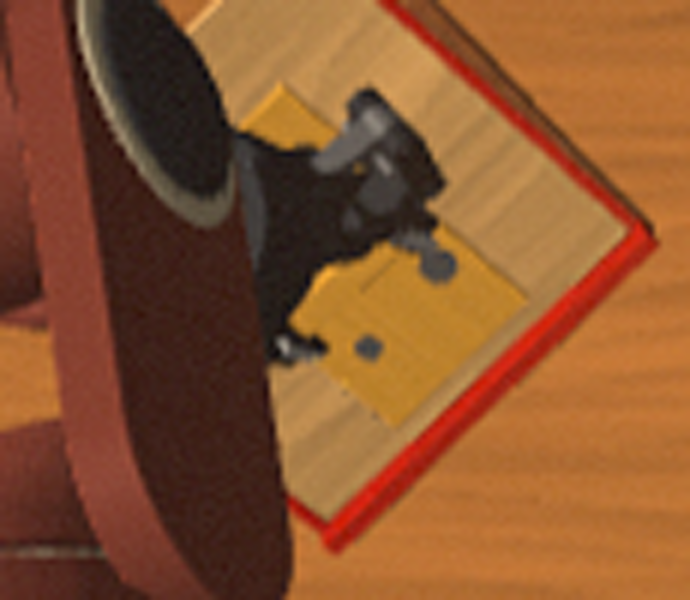

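View pics/l_wrist.png

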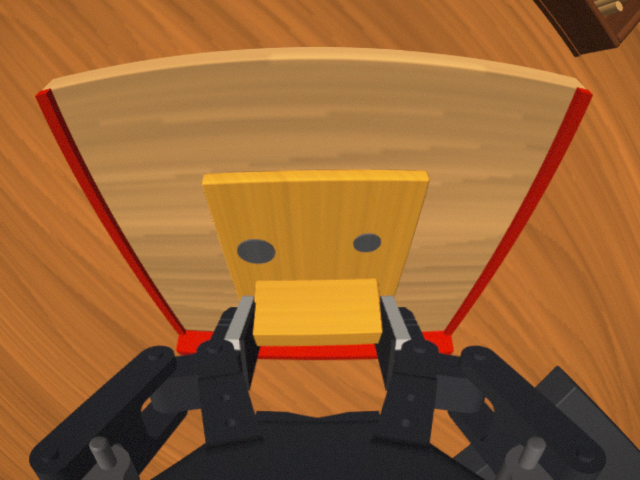

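```bash
python3 - <<'E'
import tri as M; import numpy as np, pickle
M.T=pickle.load(open('pics/l_top.pkl','rb'));M.S=pickle.load(open('pics/l_scene.pkl','rb'))
P={}
for nm,a,b in [('LR',(527,302),(143,387)),('LL',(393,425),(163,243)),('HL',(282,85),(537,177))]:
    p,e=M.tri(M.un(a,6,(100,200)),M.un(b,np.array([7,6]),(430,130)),(.55,.3,.08)); P[nm]=p; print(nm,p.round(4),round(e,2))
d=P['HL']-P['LL']; l=P['LL']-P['LR']; print(np.linalg.norm(d),np.linalg.norm(l))
n=np.cross(d,l); n/=np.linalg.norm(n)
a=np.radians(45);t=np.radians(35);ex=np.array([np.cos(t)*np.cos(a),np.cos(t)*np.sin(a),np.sin(t)]);ez=np.array([-np.sin(t)*np.cos(a),-np.sin(t)*np.sin(a),np.cos(t)]);ey=np.cross(ez,ex)
c=(P['HL']+P['LR'])/2; r=c-np.array([.557,.309,.072]); 
print('normal in board',n@ex,n@ey,n@ez,'angle',np.arccos(n@ez)); print('face centre in board',r@ex,r@ey,r@ez)
for k,p in P.items(): q=p-np.array([.557,.309,.072]); print(k,(q@ex).round(4),(q@ey).round(4),(q@ez).round(4))
E
```

```text
LR [0.5363 0.2412 0.0375] 0.47
LL [0.4881 0.2877 0.0428] 0.1
HL [0.5965 0.2822 0.1835] 2.74
0.1776585836717194 0.06711655704853291
normal in board -0.4860395140433735 -0.050311082421598485 0.8724874702676528 angle 0.5105262771475109
face centre in board 0.0001058283470282007 -0.040088657297640856 0.046925443948111024
LR -0.0711 -0.0333 0.0077
LL -0.069 0.0336 0.0127
HL 0.0713 -0.0469 0.0862
```

```bash
python3 - <<'E'
import tri as M; import numpy as np, pickle
M.T=pickle.load(open('pics/l_top.pkl','rb'));M.S=pickle.load(open('pics/l_scene.pkl','rb'))
P={}
for nm,a,b in [('LR',(527,302),(143,387)),('LL',(393,425),(163,243)),('HR',(282,85),(527,325))]:
    p,e=M.tri(M.un(a,6,(100,200)),M.un(b,np.array([7,6]),(430,130)),(.55,.3,.08)); P[nm]=p; print(nm,p.round(4),round(e,2))
d=P['HR']-P['LR']; l=P['LL']-P['LR']; print(np.linalg.norm(d),np.linalg.norm(l))
n=np.cross(d,l); n/=np.linalg.norm(n)
a=np.radians(45);t=np.radians(35);ex=np.array([np.cos(t)*np.cos(a),np.cos(t)*np.sin(a),np.sin(t)]);ez=np.array([-np.sin(t)*np.cos(a),-np.sin(t)*np.sin(a),np.cos(t)]);ey=np.cross(ez,ex)
c=(P['HR']+P['LL'])/2; r=c-np.array([.557,.309,.072]); 
print('normal in board',n@ex,n@ey,n@ez,'angle',np.arccos(n@ez)); print('face centre in board',r@ex,r@ey,r@ez)
for k,p in P.items(): q=p-np.array([.557,.309,.072]); print(k,(q@ex).round(4),(q@ey).round(4),(q@ez).round(4))
E
```

```text
LR [0.5363 0.2412 0.0375] 0.47
LL [0.4881 0.2877 0.0428] 0.1
HR [0.6072 0.3098 0.1054] 0.21
0.11977730349956474 0.06711655704853291
normal in board 0.0071042931258973934 -0.07498318445000358 0.997159491289592 angle 0.07539037708133622
face centre in board -0.010156258565166535 -0.0006490911800820422 0.009683950684145265
LR -0.0711 -0.0333 0.0077
LL -0.069 0.0336 0.0127
HR 0.0487 -0.0349 0.0067
```

The plate is flat. Pitch error is 0.007 rad, and the face centre sits at board x=-10, y=-1, height 9.7 mm. The corner heights (low-left high, upper-right low) match the unrocked lean. I ease the pressure, hold, then open.

```bash
python3 -m crank '[[[-1,0,-0.2,0,0],[-1,0,0,0,0],[-1,0,0,0,0]]]'; python3 st.py;  python3 -m crank '[[[0.3,0,0,0,0],[0.5,0,0,0,0],[1,0,0,0,0],[1,0,0,0,0],[1,0,0,0,0]]]'; python3 st.py; python3 look.py m scene wrist|tail -1|cut -c1-30
```

```text
time: 22.58
tool_pos: [0.5375, 0.2887, 0.0731]
tool_rot: [0.273, -0.269, 0.654, -0.653]
contact_force: [-7.0, -0.9, 15.6]
gripper_width: 0.568
22.575 [0.5375 0.2887 0.0731] yaw 45.04 F [-7.  -0.9 15.6] w 0.5683311691046803 q [0.37 0.16 1.77 0.   1.2  1.15]
hover tool shift cm [-1.86 -6.18 -0.04]
end tool shift cm [ 0.21  0.28 -0.05]
time: 23.2
tool_pos: [0.535, 0.2872, 0.068]
tool_rot: [-0.271, 0.271, -0.653, 0.653]
contact_force: [-0.3, -0.1, 1.3]
gripper_width: 1.001
23.2 [0.535  0.2872 0.068 ] yaw 45.02 F [-0.3 -0.1  1.3] w 1.00068884388197 q [ 0.37  0.16  1.78 -0.    1.2   1.16]
hover tool shift cm [-2.1  -6.7   0.01]
end tool shift cm [-0.07 -0.23  0.01]
        1.74909736e-03,  6.812
```

View pics/m_wrist.png

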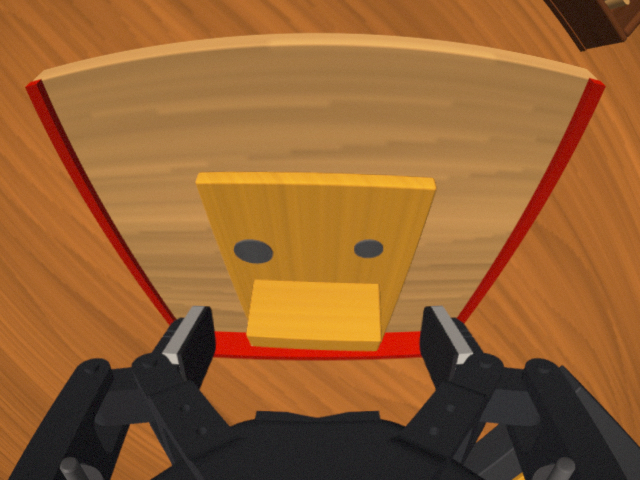

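Released: the jaws stand clear of the rib on both sides. I back off straight up.

```bash
python3 -m crank '[[[1,0,-2,0,0],[1,0,-4,0,0],[1,0,-5,0,0],[1,0,-5,0,0],[1,5,0,0,0],[1,5,0,0,0],[1,5,0,0,0],[1,0,0,0,0]]]'; python3 look.py n scene top|tail -1|cut -c1-30; python3 - <<'E'
import cv2,numpy as np
s=cv2.imread('pics/n_scene.png');w=cv2.imread('pics/n_top.png')
cv2.imwrite('pics/n_s.png',cv2.resize(s[130:230,430:540],None,fx=7,fy=6,interpolation=cv2.INTER_CUBIC))
cv2.imwrite('pics/n_t.png',cv2.resize(w[180:300,85:215],None,fx=5,fy=5,interpolation=cv2.INTER_CUBIC))
E
```

```text
time: 24.3
tool_pos: [0.4276, 0.1798, 0.2294]
tool_rot: [-0.271, 0.269, -0.653, 0.654]
contact_force: [0.6, 0.2, 0.9]
gripper_width: 1.002
        5.53587056e-02, -4.224
```

View pics/n_scene.png

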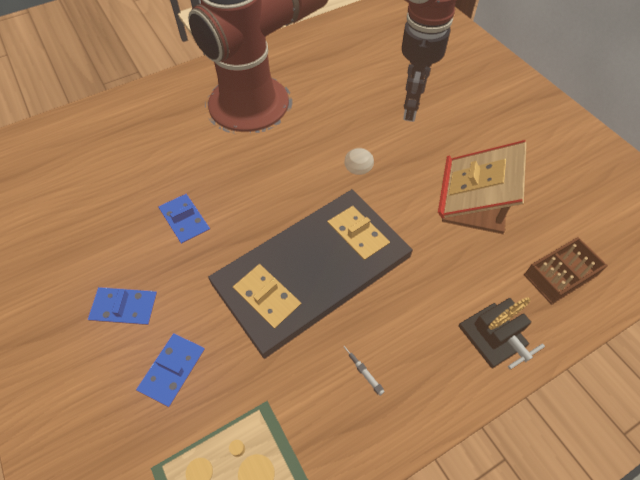

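View pics/n_s.png

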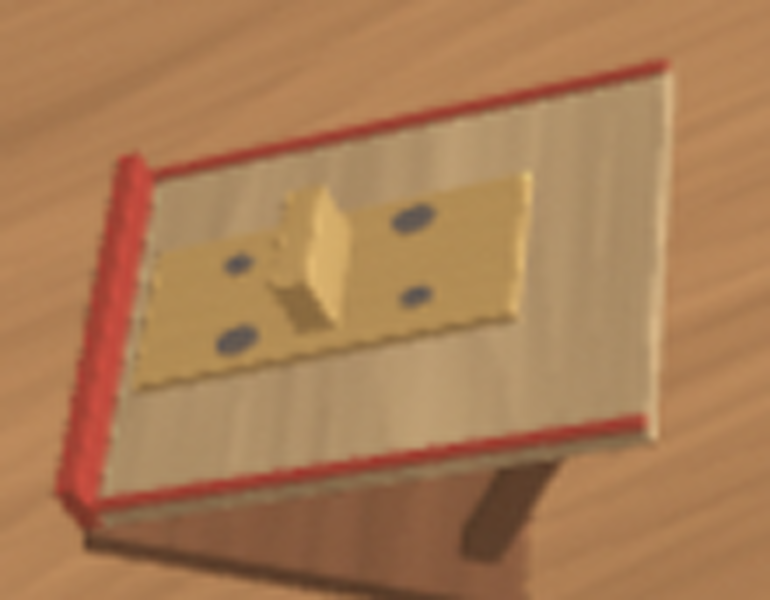

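View pics/n_t.png

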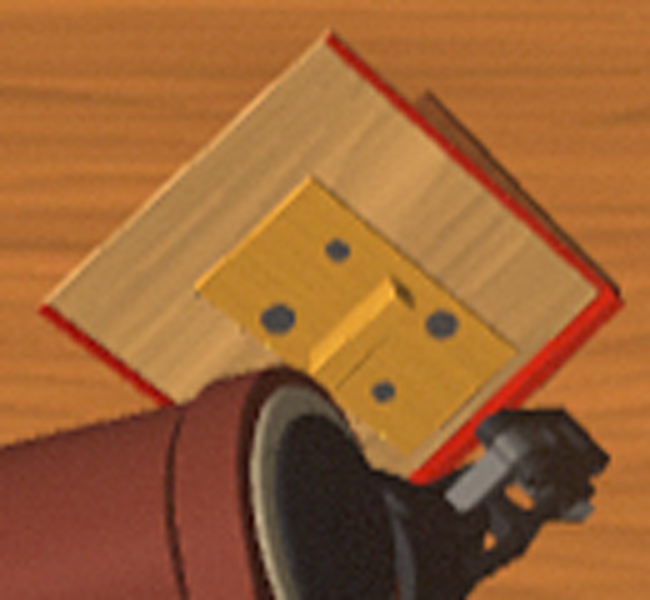

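```bash
python3 -m crank '[[[1,0,0,0,0],[1,0,0,0,0],[1,0,0,0,0],[1,0,0,0,0],[1,0,0,0,0],[1,0,0,0,0],[1,0,0,0,0],[1,0,0,0,0]]]'; python3 look.py o scene top|tail -1|cut -c1-30; python3 - <<'E'
import tri as M; import numpy as np, pickle, cv2
M.T=pickle.load(open('pics/n_top.pkl','rb'));M.S=pickle.load(open('pics/n_scene.pkl','rb'))
a=np.radians(45);t=np.radians(35);ex=np.array([np.cos(t)*np.cos(a),np.cos(t)*np.sin(a),np.sin(t)]);ez=np.array([-np.sin(t)*np.cos(a),-np.sin(t)*np.sin(a),np.cos(t)]);ey=np.cross(ez,ex)
P={}
for nm,A,b in [('LR',(517,352),(135,388)),('HR',(310,178),(517,320)),('HL',(195,288),(530,173))]:
    p,e=M.tri(M.un(A,5,(85,180)),M.un(b,np.array([7,6]),(430,130)),(.55,.3,.08)); P[nm]=p;q=p-np.array([.557,.309,.072]); print(nm,(q@ex).round(4),(q@ey).round(4),(q@ez).round(4),e.round(2))
n=np.cross(P['HR']-P['LR'],P['HL']-P['HR']);n/=np.linalg.norm(n);print('normal',n@ex,n@ey,n@ez)
r=(P['LR']+P['HL'])/2-np.array([.557,.309,.072]);print(r@ex,r@ey,r@ez)
for v in ['scene','top']:
    d=cv2.absdiff(cv2.imread(f'pics/n_{v}.png'),cv2.imread(f'pics/o_{v}.png')).max(2)
    roi=d[130:230,430:540] if v=='scene' else d[180:270,85:215]
    print(v,'change since 1s',roi.max(),(roi>25).sum())
d=cv2.absdiff(cv2.imread('pics/a_scene.png'),cv2.imread('pics/o_scene.png')).max(2)
for nm,(x0,y0,x1,y1) in dict(A=(325,195,395,265),C=(230,255,305,330),loupe=(340,145,378,178),vise=(340,340,388,398)).items(): print(nm,(d[y0:y1,x0:x1]>40).sum())
E
```

```text
time: 25.4
tool_pos: [0.4291, 0.1811, 0.2283]
tool_rot: [-0.271, 0.271, -0.653, 0.653]
contact_force: [-0.2, 0.7, 0.3]
gripper_width: 0.998
        2.50108627e-05,  3.318
LR -0.0724 -0.0343 0.009 0.26
HR 0.0463 -0.0328 0.0078 0.1
HL 0.0468 0.0345 0.0098 0.21
normal 0.010629699359501326 -0.03013099481242242 0.9994894359837627
-0.012799595481660922 9.154723171562353e-05 0.0094068873736519
scene change since 1s 5 0
top change since 1s 85 152
A 75
C 270
loupe 0
vise 0
```

The plate is at rest, with no scene change in 1 s. C and A show some pixel differences against the start, so I check whether they moved.

```bash
python3 - <<'E'
import cv2,numpy as np
a=cv2.imread('pics/a_scene.png');o=cv2.imread('pics/o_scene.png')
for nm,(x0,y0,x1,y1) in dict(A=(325,195,395,265),C=(225,250,310,335)).items():
    f=lambda i:np.float32(cv2.cvtColor(i[y0:y1,x0:x1],cv2.COLOR_BGR2GRAY))
    print(nm,cv2.phaseCorrelate(f(a),f(o),cv2.createHanningWindow((x1-x0,y1-y0),cv2.CV_32F)))
cv2.imwrite('pics/o_c.png',np.hstack([cv2.resize(i[250:335,225:310],(400,400),interpolation=cv2.INTER_CUBIC) for i in(a,o)]))
E
```

```text
A ((-0.028282220296517835, 0.05305436320047363), 0.9596345340028222)
C ((-0.07067668240694047, 0.06975397255500582), 0.9072007172195999)
```

View pics/o_c.png

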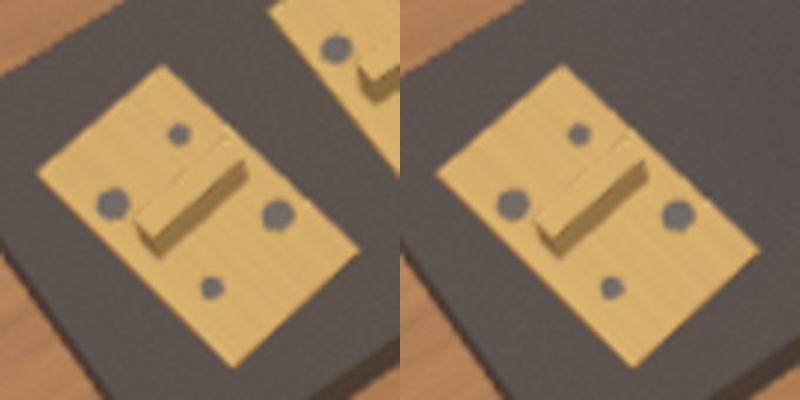

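C stands where it was, at the same corners (shift under 0.1 px); the differing pixels come from plate B having gone. I hand in.

```bash
python3 -c "
from plant import *
print(job_done())"
```

```text
the job is handed in; nothing more can be done
None
```

The twisted plate was the middle one. It now lies flat and at rest on the reject board, and I handed the job in at about 25.5 s; no verdict was reported.

- **Finding it:** The plate on the robot's right stood firm at both near corners. The middle plate stood firm at its right corner but rocked about 5 mm at its left one, so I did not press the third plate.
- **Placing it:** I gripped the rib by its ends, closing along its length (the plate's y) rather than across it (x) as the description says, because the moves cannot tilt the tool. I lowered it uphill feet first so it turned in the grip until flat, still held (about 24 N of push), then let go.
- **Last checks on the plate:** Its middle is 13 mm below the board's middle and on the centre line. Its upper face is about 9 mm above the board and within about 0.03 rad of the slope. Nothing moved in the scene view over 1 s.
- **Sound plates, loupe and pin vise:** The two sound plates shifted less than 0.1 pixel from the start, and the loupe and pin vise did not change in the picture. The arm was clear of everything.
- **Uncertain:**
  - After release the upper-face tilt read 0.03 rad, against 0.075 rad while held. The plate may have settled slightly on its short foot; both readings are within the 0.17 rad limit.
  - The top view changed during that second, though probably only because the arm was in it.

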